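# Transfer four sample pots to the black rack in reverse order

### The job

Move the four lidded sample pots, one by one, from the coloured cradles of the grey rack into the empty black rack, in reverse order: seen from the robot, the pot that was leftmost in the grey rack ends up rightmost in the black rack, and so on (each pot started in the cradle of its lid's colour). Set every pot gently down, upright on the floor of its own pocket, without dropping or tipping it on the way, and do not disturb the amber bottle, the petri dishes and the timer standing beyond the racks; finish with all pots released.

Things in the scene. Friction and masses are not known exactly. Their poses are not given: they have to be found in the camera images.
- grey_rack: fixed grey base plate 78 (x) x 272 (y) x 6 mm, end cheeks 21 mm high; four coloured cradles stand on it in a row along its y axis, centres at y = +96, +32, -32, -96 mm, x = 0. Origin: centre of its underside, on the bench (z = 0). +y is its left end as seen from the robot (within 15 degrees of world y). It stands to the left or the right of the black rack.
- black_rack: fixed empty black rack 72 (x) x 264 (y) x 25 mm high: four open square pockets, grey spot on each floor, in a row along its y axis, centres at y = +96, +32, -32, -96 mm, x = 0. Pockets 56 x 56 mm inside, walls 8 mm thick; floor 10 mm and rim 25 mm above the origin. Origin: centre of underside, on the bench (z = 0). +y: left end seen from the robot (within 15 degrees of world y).
- cradle_purple: purple square open cradle (purple walls 3 mm thick, grey floor 4 mm thick), fixed on the grey rack: outside 63 x 63 x 19 mm. The pot with the purple lid stands in it at the start, so it shows that pot's place in the row even after the pot is gone. Origin: centre of its underside, 6 mm above the bench; z up, axes parallel to the grey rack's.
- cradle_yellow: yellow square open cradle (yellow walls 3 mm thick, grey floor 4 mm thick), fixed on the grey rack: outside 63 x 63 x 19 mm. The pot with the yellow lid stands in it at the start, so it shows that pot's place in the row even after the pot is gone. Origin: centre of its underside, 6 mm above the bench; z up, axes parallel to the grey rack's.
- cradle_green: green square open cradle (green walls 3 mm thick, grey floor 4 mm thick), fixed on the grey rack: outside 63 x 63 x 19 mm. The pot with the green lid stands in it at the start, so it shows that pot's place in the row even after the pot is gone. Origin: centre of its underside, 6 mm above the bench; z up, axes parallel to the grey rack's.
- cradle_red: red square open cradle (red walls 3 mm thick, grey floor 4 mm thick), fixed on the grey rack: outside 63 x 63 x 19 mm. The pot with the red lid stands in it at the start, so it shows that pot's place in the row even after the pot is gone. Origin: centre of its underside, 6 mm above the bench; z up, axes parallel to the grey rack's.
- pot_purple: loose upright sample pot: whitish labelled cylinder 40 mm in diameter, 58 mm high, under a purple lid 42 mm in diameter, 14 mm high; 72 mm high in all, 60 to 130 g. Starts in the purple cradle, up to 5 mm off centre, underside 10 mm above the bench. Origin: centre of its underside; z up. Neighbours 64 mm apart; room for fingers before and behind the row (closing along the rack's x).
- pot_yellow: loose upright sample pot: whitish labelled cylinder 40 mm in diameter, 58 mm high, under a yellow lid 42 mm in diameter, 14 mm high; 72 mm high in all, 60 to 130 g. Starts in the yellow cradle, up to 5 mm off centre, underside 10 mm above the bench. Origin: centre of its underside; z up. Neighbours 64 mm apart; room for fingers before and behind the row (closing along the rack's x).
- pot_green: loose upright sample pot: whitish labelled cylinder 40 mm in diameter, 58 mm high, under a green lid 42 mm in diameter, 14 mm high; 72 mm high in all, 60 to 130 g. Starts in the green cradle, up to 5 mm off centre, underside 10 mm above the bench. Origin: centre of its underside; z up. Neighbours 64 mm apart; room for fingers before and behind the row (closing along the rack's x).
- pot_red: loose upright sample pot: whitish labelled cylinder 40 mm in diameter, 58 mm high, under a red lid 42 mm in diameter, 14 mm high; 72 mm high in all, 60 to 130 g. Starts in the red cradle, up to 5 mm off centre, underside 10 mm above the bench. Origin: centre of its underside; z up. Neighbours 64 mm apart; room for fingers before and behind the row (closing along the rack's x).
- reagent_bottle: bystander: loose amber bottle, white cap, 44 mm in diameter, 85 mm high, upright beyond the racks. Origin: centre of its underside.
- petri_dishes: bystander: loose flat stack of two closed petri dishes, 90 mm in diameter, 30 mm high, beyond the racks. Origin: centre of its underside.
- timer: bystander: loose white timer, 50 x 70 x 22 mm, flat on the bench beyond the racks. Origin: centre of its underside.
Mind the look-alikes: they are no part of the job. Leave any pink look-alike of the pot_yellow alone.

How it is judged (in metres and radians):
At the end, for the whole second after the job is handed in: Each pot stands upright (0.1 rad) and at rest (0.02 m/s) on the floor (4 mm) of the black pocket that mirrors its cradle's place in the row (cradle at +96/+32/-32/-96 mm of the grey rack's y: pocket at -96/-32/+32/+96 mm of the black rack's y), within 12 mm of its centre along x and y (((y of cradle_purple in the frame of grey_rack between 0.076 and 0.116 m and y of pot_purple in the frame of black_rack between -0.108 and -0.084 m) or (y of cradle_purple in the frame of grey_rack between 0.012 and 0.052 m and y of pot_purple in the frame of black_rack between -0.044 and -0.02 m) or (y of cradle_purple in the frame of grey_rack between -0.052 and -0.012 m and y of pot_purple in the frame of black_rack between 0.02 and 0.044 m) or (y of cradle_purple in the frame of grey_rack between -0.116 and -0.076 m and y of pot_purple in the frame of black_rack between 0.084 and 0.108 m)) and x of pot_purple in the frame of black_rack between -0.012 and 0.012 m and z of pot_purple in the frame of black_rack between 0.006 and 0.014 m and angle between each of pot_purple, pot_yellow, pot_green, pot_red's own z axis and vertical below 0.1 rad and linear speed of each of pot_purple, pot_yellow, pot_green, pot_red below 0.02 m/s and ((y of cradle_yellow in the frame of grey_rack between 0.076 and 0.116 m and y of pot_yellow in the frame of black_rack between -0.108 and -0.084 m) or (y of cradle_yellow in the frame of grey_rack between 0.012 and 0.052 m and y of pot_yellow in the frame of black_rack between -0.044 and -0.02 m) or (y of cradle_yellow in the frame of grey_rack between -0.052 and -0.012 m and y of pot_yellow in the frame of black_rack between 0.02 and 0.044 m) or (y of cradle_yellow in the frame of grey_rack between -0.116 and -0.076 m and y of pot_yellow in the frame of black_rack between 0.084 and 0.108 m)) and x of pot_yellow in the frame of black_rack between -0.012 and 0.012 m and z of pot_yellow in the frame of black_rack between 0.006 and 0.014 m and ((y of cradle_green in the frame of grey_rack between 0.076 and 0.116 m and y of pot_green in the frame of black_rack between -0.108 and -0.084 m) or (y of cradle_green in the frame of grey_rack between 0.012 and 0.052 m and y of pot_green in the frame of black_rack between -0.044 and -0.02 m) or (y of cradle_green in the frame of grey_rack between -0.052 and -0.012 m and y of pot_green in the frame of black_rack between 0.02 and 0.044 m) or (y of cradle_green in the frame of grey_rack between -0.116 and -0.076 m and y of pot_green in the frame of black_rack between 0.084 and 0.108 m)) and x of pot_green in the frame of black_rack between -0.012 and 0.012 m and z of pot_green in the frame of black_rack between 0.006 and 0.014 m and ((y of cradle_red in the frame of grey_rack between 0.076 and 0.116 m and y of pot_red in the frame of black_rack between -0.108 and -0.084 m) or (y of cradle_red in the frame of grey_rack between 0.012 and 0.052 m and y of pot_red in the frame of black_rack between -0.044 and -0.02 m) or (y of cradle_red in the frame of grey_rack between -0.052 and -0.012 m and y of pot_red in the frame of black_rack between 0.02 and 0.044 m) or (y of cradle_red in the frame of grey_rack between -0.116 and -0.076 m and y of pot_red in the frame of black_rack between 0.084 and 0.108 m)) and x of pot_red in the frame of black_rack between -0.012 and 0.012 m and z of pot_red in the frame of black_rack between 0.006 and 0.014 m); the robot touches nothing.
It fails at once if a pot is tipped more than 0.6 rad (34 degrees) from upright (angle between any of pot_purple, pot_yellow, pot_green, pot_red's own z axis and vertical above 0.6 rad).
It fails at once if a pot is dropped: faster than 0.7 m/s (a fall of 25 mm) while the fingers do not touch it ((contact force between pot_purple and the fingers below 0.02 N and linear speed of pot_purple above 0.7 m/s) or (contact force between pot_yellow and the fingers below 0.02 N and linear speed of pot_yellow above 0.7 m/s) or (contact force between pot_green and the fingers below 0.02 N and linear speed of pot_green above 0.7 m/s) or (contact force between pot_red and the fingers below 0.02 N and linear speed of pot_red above 0.7 m/s)).
It fails at once if the amber bottle, the petri dishes or the timer is moved more than 20 mm (distance of any of reagent_bottle, petri_dishes, timer from where it was at the start of the episode above 0.02 m).
It also fails if it takes over 102 s, if anything falls off the work surface, if the arm or the gripper's body presses on something with over 40 N, if the wrist force passes 120 N, or if a joint passes its speed limit or range.

### The arm

A 6-joint arm with a two-finger parallel gripper is mounted at the origin on the work surface. World frame = base frame: x ahead of the robot, y to its left, z up, the work surface at z = 0. Lengths are in m, angles in degrees, forces in N, time in s.
With the tool pointing down it reaches from about 0.3 to 0.75 m from the base axis. Payload 8.5 kg.
Tool frame: the origin (TCP) lies midway between the tips of the shut fingers; the grasp point (between the pads) lies 19 mm behind it; z points along the fingers, y is the line along which they close (so a half turn about z gives the same grasp; the last joint's range is limited). The gripper opens to 85 mm and grips with 20 to 120 N. Pads are 22 mm wide; open, the fingers measure 114 mm over their backs; the gripper's body (76 mm by 85 mm) begins 54 mm behind the grasp point. The pads swing forward as they close: fully open they stand 13 mm farther back than shut.
Start: joints at [57.737, 21.807, 74.336, -0, 83.858, -12.336], TCP at [0.187, 0.517, 0.21] pointing down, gripper open.
Joint ranges: [-178.18, 178.18], [-50.72, 133.34], [12.68, 142.11], [-81.47, 261.47], [9.98, 163.14], [-165.26, 165.26]. Speed limits (degrees/s): [136.94, 136.94, 180, 180, 180, 180].

### API

Orientations are given as a 3x3 rotation matrix whose columns are the frame's x, y, z axes.
In Python, from rig import monitor, optics, close_job, models gives the robot as it stands.
- The arm moves only by the tool step_arm, never from a script. Its arguments are lists of equal length, an entry for each row: "fingers": the closure, from -1 (fully open) to 1 (shut); "travel": the shift along the tool's x, y, z scaled (see below), a list of three; "twist": the turn about the tool's z scaled (see below). In form: {"fingers": [fingers, ...], "travel": [[tx, ty, tz], ...], "twist": [twist, ...]}. A call has 1 to 10 rows; each row shifts and turns the commanded pose from where the row before left it, along the tool's axes as they then stand; what a row does not reach is not made up. The controller multiplies each number of a shift by 100 mm and each number of a turn by pi rad. A row lasts 1/8 s, in which the tool goes at most 62.5 mm and 10.7 degrees, less where a joint would pass 70% of its speed; a pose out of reach is approached as far as the arm can. A call with a number of a shift or a turn outside -1 to 1 is refused whole. A call with a gripper value outside its range is refused whole. The fingers move at their own pace and stop on an object; "force" is the grip in N (left out, the last holds). Time passes only in rows, so rows that do not move let the fingers close. It gives the time, the measured TCP pose, the force, the opening and the grip force at its end, in the units of the state.
- monitor.observe(): the state, without advancing time (a new reading comes with each control period).
- optics.get_image(name): name is "side" or "top"; returns (picture, depth): 420x560x3 uint8, blue, green, red; 420x560 float32, m along the optical axis (not along the pixel's ray), 0 where there is no reading.
- optics.get_calibration(name): a dict with "vertical_fov" (degrees; the focal length in pixels is half the picture's height over the tangent of half this angle, whatever the lens; pixels are square), "cx", "cy" (the principal point, pixels), "world_from_camera" (4x4, takes a point from camera to world coordinates). Camera axes: x right, y up, looking along -z (the intrinsics and any distortion apply to the point x, -y, -z); pixel columns grow to the right and rows downward; lengths in m; the calibration is good to about 2 mm. A picture is of the moment at which its call begins. get_calibration takes no time and is no camera call.
- close_job(): hands the job in; it is judged then, once.
Trained networks look in the newest picture that a camera, given by its name, has taken for a name from the list of things; names that differ only in an ending like _2 or _b are one class to them, and where a whole thing is asked for, a point or a joint stands for the part that bears it (a point fixed in the world has none). Each returns a list of dicts, best first, with "confidence" (0 to 1); they miss things now and then, are a little off and sometimes report something else, mostly with a low value. They report only what shows in the picture. A call takes as long as a camera call. They do not tell look-alikes from the thing itself.
- models.trace(camera, query): "mask" (420x560 bool, what is visible of it) and "point" ([column, row] in pixels, amid what is visible of it).
- models.landmark_of(camera, query): "point" ([column, row] in pixels: a listed point, or the origin of a listed thing).
The state is a dict: "time_s": time; "q": joint angles; "qvel": joint speeds; "joint_efforts": joint torques, N m; "position": TCP position; "tool_rot": TCP orientation; "ft_force": force on the tool from outside, world axes, zero at the start; "wrist_torque": the same for the moment, N m; "grip_width": finger opening in m; "gripper_force": force on a finger pad.
Only numpy, scipy, OpenCV 4.12 (cv2) and the standard library are available. Lean on these libraries where they do the work, as an engineer would, in place of code of your own. Each camera call takes 0.05 s, during which the arm holds its last target. There are 200 camera calls.

## Working session

There is one attempt and no reset: what is moved stays moved. The work goes in short steps, Python scripts to look and compute and a tool call to move; the robot and the scene stay as the last step left them, time stands still between calls to the robot, and variables do not carry over. Pictures are saved under pics/ and viewed, at most 14 in all, crops included, and the job is handed in when it is done.

Besides the shell and the picture viewer there is one more tool, called as name(argument=value, ...), one argument or row to a line, values as JSON. step_arm: Moves the arm, as the interface text tells. Its arguments: {"type":"object","properties":{"fingers":{"type":"array","items":{"type":"number"}},"travel":{"type":"array","items":{"type":"array","items":{"type":"number"}}},"twist":{"type":"array","items":{"type":"number"}},"force":{"type":"number"}},"required":["fingers","travel","twist"]}

```bash
mkdir -p pics
cat > h.py <<'E'
import numpy as np, cv2
from rig import monitor, optics, close_job, models
def cloud(cam, depth):
    c=optics.get_calibration(cam); h,w=depth.shape
    f=h/2/np.tan(np.radians(c["vertical_fov"])/2)
    v,u=np.mgrid[:h,:w]
    P=np.stack([(u-c["cx"])/f*depth,-(v-c["cy"])/f*depth,-depth,np.ones_like(depth)],-1)
    return (P@np.array(c["world_from_camera"]).T)[...,:3]
E
python3 - <<'E'
from h import *
print({k:v for k,v in monitor.observe().items() if k in("time_s","position","tool_rot","grip_width")})
for cam in("top","side"):
    im,d=optics.get_image(cam); cv2.imwrite(f"pics/{cam}0.png",im); np.savez(f"{cam}0.npz",im=im,d=d)
    print(cam,{k:v for k,v in optics.get_calibration(cam).items()})
    P=cloud(cam,d)
    if cam=="top":
      for n in["pot_purple","pot_yellow","pot_green","pot_red","cradle_purple","black_rack","grey_rack","reagent_bottle","petri_dishes","timer"]:
        for r in models.trace(cam,n)[:3]:
            q=P[r["mask"]&(d>0)]
            print(n,round(r["confidence"],2),np.round(r["point"]),len(q),np.round(np.median(q,0),3) if len(q) else "",np.round(np.percentile(q,98,axis=0),3) if len(q) else "")
E
```

```text
{'time_s': 0.0, 'position': array([0.18726643, 0.51679521, 0.20930556]), 'tool_rot': array([[-9.40140083e-01,  3.40787275e-01, -8.10800060e-04],
       [ 3.40788067e-01,  9.40139340e-01, -1.23057021e-03],
       [ 3.42902364e-04, -1.43321937e-03, -9.99998914e-01]]), 'grip_width': 0.08564513183936381}
top {'vertical_fov': 50.77442145367542, 'cx': 282.27412654483805, 'cy': 203.48368401180852, 'world_from_camera': array([[ 0.0215046 ,  0.99112674, -0.13116909,  0.50487821],
       [-0.99974452,  0.02040476, -0.00972329,  0.03651716],
       [-0.00696054,  0.13134468,  0.99131233,  0.86616767],
       [ 0.        ,  0.        ,  0.        ,  1.        ]])}
pot_purple 0.78 [197. 227.] 545 [0.565 0.2   0.082] [0.585 0.223 0.085]
pot_purple 0.7 [233. 235.] 712 [0.561 0.135 0.012] [0.606 0.175 0.044]
pot_yellow 0.9 [160. 226.] 551 [0.564 0.266 0.082] [0.582 0.29  0.085]
pot_yellow 0.84 [112. 214.] 667 [0.586 0.358 0.072] [0.606 0.384 0.075]
pot_yellow 0.84 [169. 282.] 583 [0.467 0.241 0.072] [0.485 0.265 0.075]
pot_green 0.81 [261. 222.] 474 [0.574 0.08  0.082] [0.595 0.099 0.085]
pot_red 0.
[... 221 characters left out ...]
7. 245.] 866 [0.542 0.151 0.007] [0.615 0.307 0.023]
reagent_bottle 0.65 [397. 147.] 582 [ 0.714 -0.168  0.057] [ 0.739 -0.153  0.087]
petri_dishes 0.59 [289. 122.] 1717 [0.774 0.032 0.03 ] [0.817 0.072 0.033]
timer 0.62 [230. 154.] 962 [0.717 0.148 0.022] [0.748 0.184 0.026]
timer 0.48 [171. 235.] 602 [0.547 0.262 0.012] [0.595 0.301 0.055]
side {'vertical_fov': 57.67550658937584, 'cx': 277.8895694456528, 'cy': 203.091570874515, 'world_from_camera': array([[-0.9564267 ,  0.16149304, -0.24324466,  0.38630559],
       [-0.2916598 , -0.48989275,  0.82154711,  0.82069261],
       [ 0.01351034,  0.85669428,  0.51564754,  0.54106243],
       [ 0.        ,  0.        ,  0.        ,  1.        ]])}
```

Run:
```python
import cv2
im=cv2.imread("pics/top0.png"); cv2.imwrite("pics/crop0.png",cv2.resize(im[100:330,60:480],None,fx=1.9,fy=1.9,interpolation=2))
```

```text
(no output)
```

View pics/top0.png

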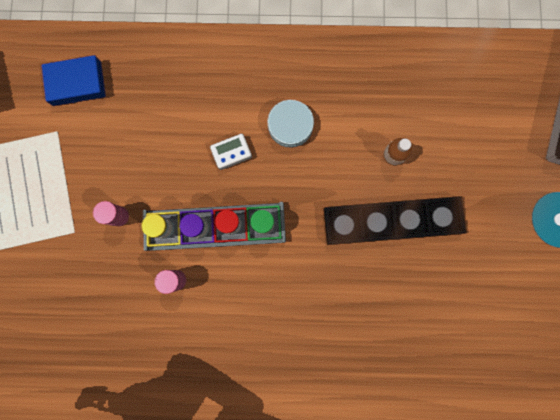

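View pics/crop0.png

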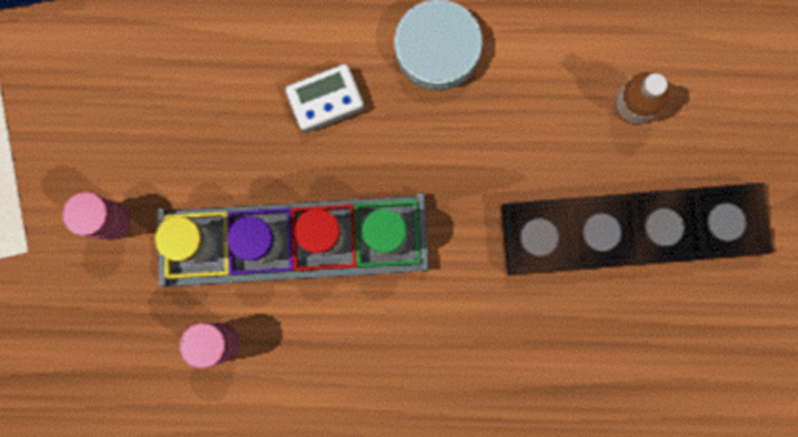

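The row reads, left to right, yellow (153,226), purple (191,225), red (227,222), green (262,221). The pink pots at (105,213) and (168,282) are look-alikes without a coloured cradle, so I leave them. The black rack is on the right, with floor spots from (344,225) to (442,217).

So the targets are: yellow → −96, purple → −32, red → +32, green → +96.

```bash
cat > m.py <<'E'
from h import *
for cam in("top","side"):
    z=np.load(f"{cam}0.npz"); im,d=z["im"],z["d"]; P=cloud(cam,d); P[d==0]=9
    hsv=cv2.cvtColor(im,cv2.COLOR_BGR2HSV)
    # lids: height band
    m=((P[...,2]>.068)&(P[...,2]<.092)&(P[...,0]>.4)&(P[...,0]<.66)&(P[...,1]>.03)&(P[...,1]<.42)).astype(np.uint8)
    n,L,S,C=cv2.connectedComponentsWithStats(m)
    for i in range(1,n):
        if S[i,4]<80: continue
        q=P[L==i]; top=q[q[:,2]>np.median(q[:,2])-.004] if cam=="top" else q[q[:,2]>np.percentile(q[:,2],95)-.005]
        (x,y),r=cv2.minEnclosingCircle(top[:,:2].astype(np.float32))
        print(cam,"lid",C[i].round(),"mean",top.mean(0).round(4),"circ",round(x,4),round(y,4),round(r,4),"hue",np.median(hsv[L==i][:,0]))
    # black rack footprint (rim) and spots
    b=((P[...,2]>.018)&(P[...,2]<.032)&(P[...,0]>.45)&(P[...,0]<.68)&(P[...,1]>-.40)&(P[...,1]<-.02))
    q=P[b][:,:2].astype(np.float32); (c,s,a)=cv2.minAreaRect(q); print(cam,"black",len(q),c,s,a,np.median(P[b][:,2]))
    g=(P[...,2]<.016)&(P[...,2]>.004)&(im.min(-1)>70)&(hsv[...,1]<60)&(P[...,0]>.45)&(P[...,0]<.68)&(P[...,1]>-.40)&(P[...,1]<-.02)
    n,L,S,C=cv2.connectedComponentsWithStats(g.astype(np.uint8))
    for i in range(1,n):
        if S[i,4]>40: print(cam,"spot",C[i].round(),S[i,4],P[L==i].mean(0).round(4))
    b=((P[...,2]>.003)&(P[...,2]<.032)&(P[...,0]>.45)&(P[...,0]<.68)&(P[...,1]>.03)&(P[...,1]<.33))
    q=P[b][:,:2].astype(np.float32); (c,s,a)=cv2.minAreaRect(q); print(cam,"grey",len(q),c,s,a)
E
python3 m.py
```

```text
top lid [105. 212.] mean [0.5874 0.3654 0.0726] circ 0.5878 0.3658 0.0214 hue 169.0
top lid [227. 221.] mean [0.5753 0.1422 0.0826] circ 0.575 0.1426 0.0211 hue 1.0
top lid [262. 221.] mean [0.5765 0.0798 0.0824] circ 0.5767 0.08 0.0208 hue 67.0
top lid [154. 225.] mean [0.565  0.2725 0.0826] circ 0.5651 0.2726 0.0208 hue 27.0
top lid [192. 225.] mean [0.5666 0.2052 0.0826] circ 0.567 0.2057 0.0211 hue 133.0
top lid [166. 281.] mean [0.4664 0.2464 0.0726] circ 0.4663 0.2467 0.0211 hue 168.0
top black 1938 (0.5894537568092346, -0.17064274847507477) (0.0722350925207138, 0.26470619440078735) 5.804305553436279 0.024959987828113983
top spot [442. 216.] 306 [ 0.5993 -0.2656  0.0108]
top spot [409. 219.] 307 [ 0.5926 -0.2019  0.0107]
top spot [376. 222.] 309 [ 0.5862 -0.1381  0.0108]
top spot [344. 224.] 312 [ 0.5796 -0.0745  0.011 ]
top grey 4332 (0.5651006102561951, 0.17998798191547394) (0.22964704036712646, 0.29964038729667664) 0.07809555530548096
side lid [286. 213.] mean [0.5763 0.1154 0.081 ] circ 0.5775 0.1117 0.0533 hue 31.0
side lid [278. 236.] mean [0.5674 0.207  0.0808] circ 0.5676 0.2042 0.0226 hue 134.0
side lid [268. 256.] mean [0.5653 0.2744 0.081 ] circ 0.5653 0.2729 0.0218 hue 26.0
side lid [321. 260.] mean [0.4672 0.2479 0.0711] circ 0.4667 0.2468 0.0214 hue 170.0
side lid [240. 288.] mean [0.5878 0.367  0.071 ] circ 0.5889 0.3656 0.0214 hue 170.0
side black 530 (0.5904633402824402, -0.1713196039199829) (0.07257212698459625, 0.27008458971977234) 5.910656452178955 0.023593605624602776
side grey 1736 (0.5633886456489563, 0.1819382607936859) (0.15007825195789337, 0.26052483916282654) 23.260326385498047
```

View pics/side0.png

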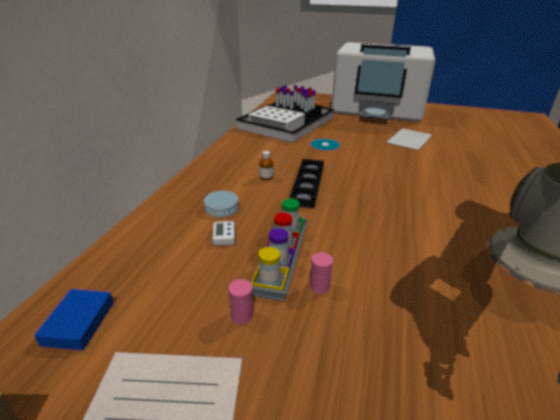

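Both cameras agree, so the lid and pocket positions are settled. Next I twist so the fingers close along the racks' x (yaw about 4.5°) and start towards the yellow pot.

step_arm(
  fingers=[-1,-1,-1,-1,-1,-1,-1,-1,-1,-1],
  travel=[
    [0,0,0],
    [0,0,0],
    [0,0,0],
    [0,0,0],
    [0,0,0],
    [0,0,0],
    [0,0,0],
    [-0.3,0.4,0],
    [-0.3,0.4,0],
    [-0.3,0.4,0],
  ],
  twist=[0.052,0.052,0.052,0.052,0.052,0.052,0.052,0,0,0],
  force=40,
)

```text
time_s: 1.85
position: [0.3153, 0.436, 0.21]
tool_rot: [[-0.08, 0.997, 0.0], [0.997, 0.08, 0.0], [0.0, 0.0, -1.0]]
ft_force: [-0.6, 1.8, -0.0]
grip_width: 0.0853
gripper_force: 0.0
```

step_arm(
  fingers=[-1,-1,-1,-1,-1,-1,-1,-1,-1,-1],
  travel=[
    [-0.304,0.393,0],
    [-0.304,0.393,0],
    [-0.304,0.393,0],
    [-0.304,0.393,0],
    [-0.304,0.393,0],
    [-0.304,0.393,0],
    [0,0,0.3],
    [0,0,0.3],
    [0,0,0],
    [0,0,0],
  ],
  twist=[0,0,0,0,0,0,0,0,0,0],
)

```text
time_s: 3.1
position: [0.5643, 0.274, 0.1513]
tool_rot: [[-0.08, 0.997, 0.002], [0.997, 0.08, 0.001], [0.0, 0.002, -1.0]]
ft_force: [1.7, -0.2, -0.1]
grip_width: 0.0854
gripper_force: 0.0
```

step_arm(
  fingers=[-1,-1,-1,-1,-1,-1,0.3,1,1,1],
  travel=[
    [-0.015,0,0.3],
    [0,0,0.3],
    [0,0,0.3],
    [0,0,0.2],
    [0,0,0.13],
    [0,0,0],
    [0,0,0],
    [0,0,0],
    [0,0,0],
    [0,0,0],
  ],
  twist=[0,0,0,0,0,0,0,0,0,0],
)

```text
time_s: 4.35
position: [0.5643, 0.2724, 0.0278]
tool_rot: [[-0.079, 0.997, 0.001], [0.997, 0.079, 0.0], [0.0, 0.001, -1.0]]
ft_force: [-0.4, -0.3, 5.4]
grip_width: 0.0411
gripper_force: 39.8
```

step_arm(
  fingers=[1,1,1,1,1,1,1],
  travel=[
    [0,0,-0.05],
    [0,0,-0.15],
    [0,0,-0.2],
    [0,0,-0.25],
    [0,0,-0.25],
    [0,0,-0.2],
    [0,0,0],
  ],
  twist=[0,0,0,0,0,0,0],
)

```text
time_s: 5.22
position: [0.5645, 0.2725, 0.139]
tool_rot: [[-0.079, 0.997, 0.004], [0.997, 0.079, 0.001], [0.001, 0.004, -1.0]]
ft_force: [0.6, 0.1, -2.2]
grip_width: 0.0408
gripper_force: 40.5
```

Run:
```python
from h import *
im,d=optics.get_image("side"); cv2.imwrite("pics/side1.png",cv2.resize(im[120:330,130:410],None,fx=2.8,fy=2.8,interpolation=2))
```

```text
(no output)
```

View pics/side1.png

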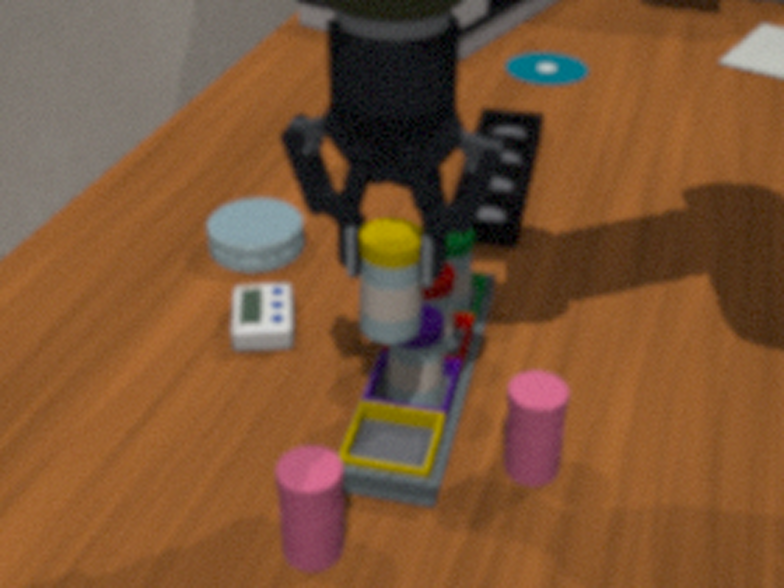

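The yellow pot hangs upright at (390,280), held at its lid and upper body. Its cradle is empty at (395,440). I'll carry it over to the −96 pocket.

step_arm(
  fingers=[1,1,1,1,1,1,1,1,1,1],
  travel=[
    [-0.2,0,0],
    [-0.4,0,0],
    [-0.5,0,0],
    [-0.5,0,0],
    [-0.5,0,0],
    [-0.5,0,0],
    [-0.5,0,0],
    [-0.5,0,0],
    [-0.5,0,0],
    [-0.5,0,0],
  ],
  twist=[0,0,0,0,0,0,0,0,0,0],
)

```text
time_s: 6.52
position: [0.5993, -0.1888, 0.136]
tool_rot: [[-0.079, 0.997, -0.002], [0.997, 0.079, 0.001], [0.001, -0.002, -1.0]]
ft_force: [0.8, 0.1, -1.0]
grip_width: 0.0408
gripper_force: 40.5
```

step_arm(
  fingers=[1,1,1,1,1],
  travel=[
    [-0.45,-0.035,0],
    [-0.25,-0.035,0],
    [-0.09,0,0],
    [0,0,0],
    [0,0,0],
  ],
  twist=[0,0,0,0,0],
)

```text
time_s: 7.15
position: [0.5999, -0.2641, 0.137]
tool_rot: [[-0.081, 0.997, -0.0], [0.997, 0.081, 0.0], [0.0, -0.0, -1.0]]
ft_force: [-0.5, 0.3, -1.5]
grip_width: 0.0403
gripper_force: 40.5
```

step_arm(
  fingers=[1,1,1,1,1,1,1],
  travel=[
    [-0.015,0,0.25],
    [0,-0.005,0.25],
    [0,0,0.25],
    [0,0,0.15],
    [0,0,0.1],
    [0,0,0.05],
    [0,0,0],
  ],
  twist=[0,0,0,0,0,0,0],
)

```text
time_s: 8.02
position: [0.5994, -0.2671, 0.0322]
tool_rot: [[-0.079, 0.997, 0.0], [0.997, 0.079, -0.0], [-0.0, 0.0, -1.0]]
ft_force: [0.5, -0.1, -0.4]
grip_width: 0.0408
gripper_force: 40.5
```

step_arm(
  fingers=[1,1,1,1],
  travel=[
    [0,0,0.015],
    [0,0,0.015],
    [0,0,0.01],
    [0,0,0],
  ],
  twist=[0,0,0,0],
)

```text
time_s: 8.52
position: [0.5993, -0.2672, 0.028]
tool_rot: [[-0.079, 0.997, 0.0], [0.997, 0.079, -0.0], [-0.0, 0.0, -1.0]]
ft_force: [0.3, 0.7, -0.7]
grip_width: 0.041
gripper_force: 40.6
```

step_arm(
  fingers=[1,1,1],
  travel=[
    [0,0,0.01],
    [0,0,0.01],
    [0,0,0],
  ],
  twist=[0,0,0],
)

```text
time_s: 8.9
position: [0.5996, -0.2676, 0.0277]
tool_rot: [[-0.079, 0.997, 0.002], [0.997, 0.079, -0.002], [-0.002, 0.001, -1.0]]
ft_force: [-3.1, 0.5, 9.8]
grip_width: 0.0405
gripper_force: 41.3
```

Contact: 9.8 N at TCP z 0.0277. I'll ease off, open and rise.

step_arm(
  fingers=[1,0.3,-0.3,-1,-1,-1,-1,-1,-1,-1],
  travel=[
    [0,0,-0.015],
    [0,0,0],
    [0,0,0],
    [0,0,0],
    [0,0,0],
    [0,0,0],
    [0,0,-0.25],
    [0,0,-0.35],
    [0,0,-0.35],
    [0,0,-0.25],
  ],
  twist=[0,0,0,0,0,0,0,0,0,0],
)

```text
time_s: 10.15
position: [0.5995, -0.2672, 0.1492]
tool_rot: [[-0.079, 0.997, 0.001], [0.997, 0.079, -0.001], [-0.001, 0.001, -1.0]]
ft_force: [-0.3, -0.2, -0.1]
grip_width: 0.0853
gripper_force: 0.0
```

Run:
```python
from h import *
im,d=optics.get_image("side"); cv2.imwrite("pics/side2.png",cv2.resize(im[120:300,170:410],None,fx=3.2,fy=3.2,interpolation=2))
```

```text
(no output)
```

View pics/side2.png

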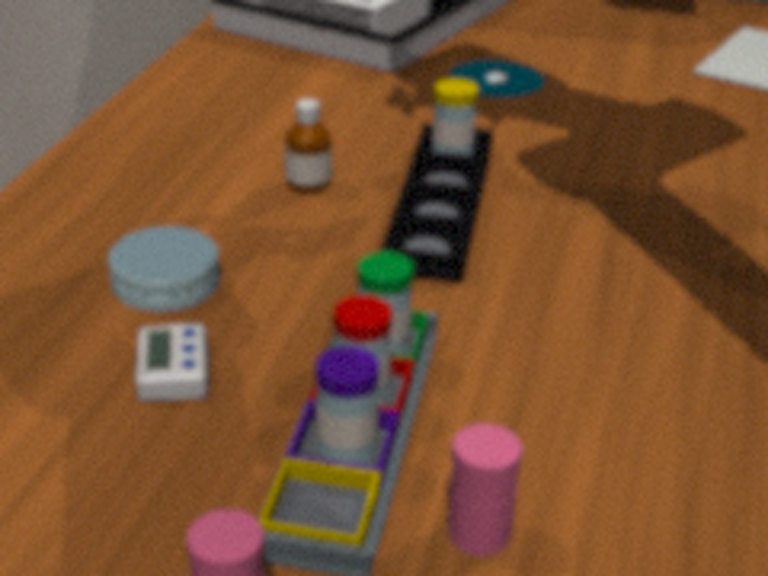

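The yellow pot stands upright in the far (−96) pocket at (455,120). Purple is next.

step_arm(
  fingers=[-1,-1,-1,-1,-1,-1,-1,-1,-1,-1],
  travel=[
    [0.4,0,0],
    [0.55,0,0],
    [0.55,0,0],
    [0.55,0,0],
    [0.55,0,0],
    [0.55,0,0],
    [0.55,0,0],
    [0.55,0.02,0],
    [0.4,0.027,0],
    [0.09,0,0],
  ],
  twist=[0,0,0,0,0,0,0,0,0,0],
)

```text
time_s: 11.45
position: [0.5658, 0.2079, 0.1468]
tool_rot: [[-0.082, 0.997, -0.001], [0.997, 0.082, 0.0], [0.0, -0.0, -1.0]]
ft_force: [0.9, -0.9, -0.7]
grip_width: 0.0854
gripper_force: 0.0
```

step_arm(
  fingers=[-1,-1],
  travel=[
    [0,0,0],
    [0,0,0],
  ],
  twist=[0,0],
)

```text
time_s: 11.7
position: [0.5665, 0.2045, 0.1473]
tool_rot: [[-0.078, 0.997, -0.0], [0.997, 0.078, -0.0], [-0.0, -0.0, -1.0]]
ft_force: [-0.8, -0.5, -0.1]
grip_width: 0.0853
gripper_force: 0.0
```

step_arm(
  fingers=[-1,-1,-1,-1,-1,-1,0.3,1,1,1],
  travel=[
    [0.01,0.005,0.3],
    [0,0,0.3],
    [0,0,0.3],
    [0,0,0.2],
    [0,0,0.13],
    [0,0,0],
    [0,0,0],
    [0,0,0],
    [0,0,0],
    [0,0,0],
  ],
  twist=[0,0,0,0,0,0,0,0,0,0],
)

```text
time_s: 12.95
position: [0.5671, 0.2068, 0.0252]
tool_rot: [[-0.079, 0.997, 0.001], [0.997, 0.079, 0.0], [0.0, 0.001, -1.0]]
ft_force: [-1.3, -0.4, 6.4]
grip_width: 0.0408
gripper_force: 39.9
```

step_arm(
  fingers=[1,1,1,1,1,1,1],
  travel=[
    [0,0,-0.05],
    [0,0,-0.15],
    [0,0,-0.2],
    [0,0,-0.25],
    [0,0,-0.25],
    [0,0,-0.2],
    [0,0,0],
  ],
  twist=[0,0,0,0,0,0,0],
)

```text
time_s: 13.82
position: [0.5674, 0.2069, 0.1364]
tool_rot: [[-0.079, 0.997, 0.004], [0.997, 0.079, 0.001], [0.0, 0.004, -1.0]]
ft_force: [-0.0, -0.2, -1.9]
grip_width: 0.0411
gripper_force: 40.6
```

step_arm(
  fingers=[1,1,1,1,1,1,1,1,1,1],
  travel=[
    [-0.2,0,0],
    [-0.4,0,0],
    [-0.5,0,0],
    [-0.5,0,0],
    [-0.5,0,0],
    [-0.5,0,0],
    [-0.5,-0.03,0],
    [-0.5,-0.04,0],
    [-0.35,0,0],
    [-0.136,0,0],
  ],
  twist=[0,0,0,0,0,0,0,0,0,0],
)

```text
time_s: 15.08
position: [0.5912, -0.2036, 0.1332]
tool_rot: [[-0.077, 0.997, -0.002], [0.997, 0.077, 0.001], [0.001, -0.002, -1.0]]
ft_force: [-0.1, 0.1, -1.7]
grip_width: 0.0406
gripper_force: 40.6
```

step_arm(
  fingers=[1,1],
  travel=[
    [0,0,0],
    [0,0,0],
  ],
  twist=[0,0],
)

```text
time_s: 15.32
position: [0.592, -0.1999, 0.1342]
tool_rot: [[-0.08, 0.997, -0.001], [0.997, 0.08, 0.001], [0.001, -0.001, -1.0]]
ft_force: [0.4, -0.3, -0.0]
grip_width: 0.0404
gripper_force: 40.6
```

step_arm(
  fingers=[1,1,1,1,1,1,1],
  travel=[
    [-0.005,0.005,0.25],
    [0,0,0.25],
    [0,0,0.25],
    [0,0,0.15],
    [0,0,0.1],
    [0,0,0.06],
    [0,0,0],
  ],
  twist=[0,0,0,0,0,0,0],
)

```text
time_s: 16.2
position: [0.5929, -0.2015, 0.0285]
tool_rot: [[-0.079, 0.997, 0.0], [0.997, 0.079, -0.0], [-0.0, 0.0, -1.0]]
ft_force: [-0.9, 0.2, -1.2]
grip_width: 0.0408
gripper_force: 40.6
```

step_arm(
  fingers=[1,1,1,1],
  travel=[
    [0,0,0.01],
    [0,0,0.01],
    [0,0,0.01],
    [0,0,0],
  ],
  twist=[0,0,0,0],
)

```text
time_s: 16.7
position: [0.5927, -0.2016, 0.0254]
tool_rot: [[-0.079, 0.997, -0.0], [0.997, 0.079, 0.0], [0.0, -0.0, -1.0]]
ft_force: [-0.8, 0.4, -1.2]
grip_width: 0.041
gripper_force: 40.6
```

step_arm(
  fingers=[1,1,1],
  travel=[
    [0,0,0.01],
    [0,0,0.005],
    [0,0,0],
  ],
  twist=[0,0,0],
)

```text
time_s: 17.08
position: [0.593, -0.2017, 0.0252]
tool_rot: [[-0.08, 0.997, 0.001], [0.997, 0.08, -0.001], [-0.001, 0.001, -1.0]]
ft_force: [-2.3, 1.5, 8.1]
grip_width: 0.0408
gripper_force: 41.3
```

step_arm(
  fingers=[1,0.3,-0.3,-1,-1,-1,-1,-1,-1,-1],
  travel=[
    [0,0,-0.01],
    [0,0,0],
    [0,0,0],
    [0,0,0],
    [0,0,0],
    [0,0,0],
    [0,0,-0.25],
    [0,0,-0.35],
    [0,0,-0.35],
    [0,0,-0.25],
  ],
  twist=[0,0,0,0,0,0,0,0,0,0],
)

```text
time_s: 18.32
position: [0.593, -0.2017, 0.1466]
tool_rot: [[-0.079, 0.997, 0.001], [0.997, 0.079, -0.001], [-0.001, 0.001, -1.0]]
ft_force: [-0.7, 0.6, -0.3]
grip_width: 0.0855
gripper_force: 0.0
```

step_arm(
  fingers=[-1,-1,-1,-1,-1,-1,-1,-1,-1,-1],
  travel=[
    [0.4,0,0],
    [0.5,0,0],
    [0.5,0,0],
    [0.5,0.03,0],
    [0.5,0.03,0],
    [0.5,0.03,0],
    [0.4,0,0],
    [0.145,0,0],
    [0,0,0],
    [0,0,0],
  ],
  twist=[0,0,0,0,0,0,0,0,0,0],
)

```text
time_s: 19.58
position: [0.5747, 0.1413, 0.1449]
tool_rot: [[-0.078, 0.997, 0.0], [0.997, 0.078, -0.0], [-0.0, 0.0, -1.0]]
ft_force: [-0.0, 1.0, -0.1]
grip_width: 0.0857
gripper_force: 0.0
```

step_arm(
  fingers=[-1,-1,-1,-1,-1,-1,0.3,1,1,1],
  travel=[
    [0.005,0.005,0.3],
    [0,0,0.3],
    [0,0,0.3],
    [0,0,0.2],
    [0,0,0.1],
    [0,0,0],
    [0,0,0],
    [0,0,0],
    [0,0,0],
    [0,0,0],
  ],
  twist=[0,0,0,0,0,0,0,0,0,0],
)

```text
time_s: 20.82
position: [0.5752, 0.1432, 0.0257]
tool_rot: [[-0.079, 0.997, 0.001], [0.997, 0.079, 0.0], [-0.0, 0.001, -1.0]]
ft_force: [-0.6, -0.2, 6.4]
grip_width: 0.0408
gripper_force: 39.9
```

step_arm(
  fingers=[1,1,1,1,1,1,1],
  travel=[
    [0,0,-0.05],
    [0,0,-0.15],
    [0,0,-0.2],
    [0,0,-0.25],
    [0,0,-0.25],
    [0,0,-0.2],
    [0,0,0],
  ],
  twist=[0,0,0,0,0,0,0],
)

```text
time_s: 21.7
position: [0.5755, 0.1432, 0.1369]
tool_rot: [[-0.079, 0.997, 0.004], [0.997, 0.079, 0.0], [-0.0, 0.004, -1.0]]
ft_force: [0.0, 0.3, -1.2]
grip_width: 0.0412
gripper_force: 40.5
```

step_arm(
  fingers=[1,1,1,1,1,1,1,1,1,1],
  travel=[
    [-0.2,0,0],
    [-0.4,0,0],
    [-0.5,-0.03,0],
    [-0.5,-0.04,0],
    [-0.5,-0.04,0],
    [-0.4,0,0],
    [-0.2,0,0],
    [-0.106,0,0],
    [0,0,0],
    [0,0,0],
  ],
  twist=[0,0,0,0,0,0,0,0,0,0],
)

```text
time_s: 22.95
position: [0.5861, -0.1363, 0.1349]
tool_rot: [[-0.081, 0.997, -0.0], [0.997, 0.081, 0.0], [0.0, -0.0, -1.0]]
ft_force: [-0.4, 0.2, -0.9]
grip_width: 0.041
gripper_force: 40.5
```

step_arm(
  fingers=[1,1,1,1,1,1,1],
  travel=[
    [-0.005,0,0.25],
    [0,0,0.25],
    [0,0,0.25],
    [0,0,0.15],
    [0,0,0.1],
    [0,0,0.07],
    [0,0,0],
  ],
  twist=[0,0,0,0,0,0,0],
)

```text
time_s: 23.82
position: [0.5862, -0.1379, 0.0279]
tool_rot: [[-0.079, 0.997, -0.0], [0.997, 0.079, 0.0], [0.0, -0.0, -1.0]]
ft_force: [0.7, -0.8, -0.2]
grip_width: 0.0407
gripper_force: 40.5
```

step_arm(
  fingers=[1,1,1],
  travel=[
    [0,0,0.01],
    [0,0,0.01],
    [0,0,0],
  ],
  twist=[0,0,0],
)

```text
time_s: 24.2
position: [0.5862, -0.138, 0.0261]
tool_rot: [[-0.079, 0.997, 0.0], [0.997, 0.079, -0.0], [-0.0, 0.0, -1.0]]
ft_force: [0.3, 0.6, -1.5]
grip_width: 0.0405
gripper_force: 40.5
```

step_arm(
  fingers=[1,1,1],
  travel=[
    [0,0,0.01],
    [0,0,0.005],
    [0,0,0],
  ],
  twist=[0,0,0],
)

```text
time_s: 24.58
position: [0.5865, -0.1382, 0.0256]
tool_rot: [[-0.079, 0.997, 0.001], [0.997, 0.079, -0.001], [-0.001, 0.001, -1.0]]
ft_force: [-2.5, 1.2, 8.0]
grip_width: 0.0409
gripper_force: 41.2
```

step_arm(
  fingers=[1,0.3,-0.3,-1,-1,-1,-1,-1,-1,-1],
  travel=[
    [0,0,-0.01],
    [0,0,0],
    [0,0,0],
    [0,0,0],
    [0,0,0],
    [0,0,0],
    [0,0,-0.25],
    [0,0,-0.35],
    [0,0,-0.35],
    [0,0,-0.25],
  ],
  twist=[0,0,0,0,0,0,0,0,0,0],
)

```text
time_s: 25.82
position: [0.5864, -0.138, 0.1471]
tool_rot: [[-0.079, 0.997, 0.001], [0.997, 0.079, -0.001], [-0.001, 0.001, -1.0]]
ft_force: [-0.3, 0.8, -0.4]
grip_width: 0.0854
gripper_force: 0.0
```

step_arm(
  fingers=[-1,-1,-1,-1,-1,-1,-1,-1,-1],
  travel=[
    [0.3,0,0],
    [0.5,0.02,0],
    [0.5,0.03,0],
    [0.5,0.02,0],
    [0.28,0,0],
    [0.1,0,0],
    [0,0,0],
    [0,0,0],
    [0,0,0],
  ],
  twist=[0,0,0,0,0,0,0,0,0],
)

```text
time_s: 26.95
position: [0.576, 0.0789, 0.1454]
tool_rot: [[-0.078, 0.997, -0.0], [0.997, 0.078, -0.0], [-0.0, -0.0, -1.0]]
ft_force: [-0.7, 0.4, 1.3]
grip_width: 0.0854
gripper_force: 0.0
```

step_arm(
  fingers=[-1,-1,-1,-1,-1,-1,0.3,1,1,1],
  travel=[
    [0,0.005,0.3],
    [0,0,0.3],
    [0,0,0.3],
    [0,0,0.2],
    [0,0,0.1],
    [0,0,0],
    [0,0,0],
    [0,0,0],
    [0,0,0],
    [0,0,0],
  ],
  twist=[0,0,0,0,0,0,0,0,0,0],
)

```text
time_s: 28.2
position: [0.5767, 0.0799, 0.0262]
tool_rot: [[-0.08, 0.997, 0.001], [0.997, 0.08, -0.0], [-0.0, 0.001, -1.0]]
ft_force: [-0.2, -0.4, 5.4]
grip_width: 0.0407
gripper_force: 39.9
```

step_arm(
  fingers=[1,1,1,1,1,1,1],
  travel=[
    [0,0,-0.05],
    [0,0,-0.15],
    [0,0,-0.2],
    [0,0,-0.25],
    [0,0,-0.25],
    [0,0,-0.2],
    [0,0,0],
  ],
  twist=[0,0,0,0,0,0,0],
)

```text
time_s: 29.08
position: [0.577, 0.0799, 0.1374]
tool_rot: [[-0.079, 0.997, 0.004], [0.997, 0.079, -0.0], [-0.001, 0.004, -1.0]]
ft_force: [-0.0, 0.6, -1.1]
grip_width: 0.0407
gripper_force: 40.5
```

step_arm(
  fingers=[1,1,1,1,1,1,1,1],
  travel=[
    [-0.2,0,0],
    [-0.35,-0.03,0],
    [-0.4,-0.035,0],
    [-0.35,-0.03,0],
    [-0.2,0,0],
    [-0.045,0,0],
    [0,0,0],
    [0,0,0],
  ],
  twist=[0,0,0,0,0,0,0,0],
)

```text
time_s: 30.08
position: [0.5791, -0.0738, 0.1354]
tool_rot: [[-0.081, 0.997, -0.0], [0.997, 0.081, 0.0], [0.0, -0.0, -1.0]]
ft_force: [0.1, 0.6, -0.2]
grip_width: 0.0407
gripper_force: 40.5
```

step_arm(
  fingers=[1,1,1,1,1,1,1],
  travel=[
    [0,0,0.25],
    [0,0,0.25],
    [0,0,0.25],
    [0,0,0.15],
    [0,0,0.1],
    [0,0,0.07],
    [0,0,0],
  ],
  twist=[0,0,0,0,0,0,0],
)

```text
time_s: 30.95
position: [0.5792, -0.0748, 0.0284]
tool_rot: [[-0.079, 0.997, -0.0], [0.997, 0.079, 0.0], [0.0, -0.0, -1.0]]
ft_force: [0.3, 0.2, -1.3]
grip_width: 0.0408
gripper_force: 40.5
```

step_arm(
  fingers=[1,1,1,1],
  travel=[
    [0,0,0.01],
    [0,0,0.01],
    [0,0,0.01],
    [0,0,0],
  ],
  twist=[0,0,0,0],
)

```text
time_s: 31.45
position: [0.5794, -0.075, 0.0262]
tool_rot: [[-0.079, 0.997, 0.001], [0.997, 0.079, -0.001], [-0.001, 0.001, -1.0]]
ft_force: [-1.1, -0.5, 5.4]
grip_width: 0.0407
gripper_force: 40.8
```

Contact. I'll release, rise and back away so I can check all four.

step_arm(
  fingers=[1,0.3,-0.3,-1,-1,-1,-1,-1,-1,-1],
  travel=[
    [0,0,-0.005],
    [0,0,0],
    [0,0,0],
    [0,0,0],
    [0,0,0],
    [0,0,0],
    [0,0,-0.25],
    [0,0,-0.4],
    [0,0,-0.5],
    [0,0,-0.25],
  ],
  twist=[0,0,0,0,0,0,0,0,0,0],
)

```text
time_s: 32.7
position: [0.5798, -0.075, 0.1687]
tool_rot: [[-0.079, 0.997, 0.003], [0.997, 0.079, -0.001], [-0.001, 0.003, -1.0]]
ft_force: [-0.7, 0.8, -0.4]
grip_width: 0.0856
gripper_force: 0.0
```

step_arm(
  fingers=[-1,-1,-1,-1,-1,-1,-1,-1,-1,-1],
  travel=[
    [0.3,-0.2,0],
    [0.4,-0.3,0],
    [0.4,-0.3,0],
    [0.4,-0.3,0],
    [0.4,-0.3,0],
    [0.4,-0.3,0],
    [0.3,-0.2,0],
    [0.2,0,0],
    [0,0,0],
    [0,0,0],
  ],
  twist=[0,0,0,0,0,0,0,0,0,0],
)

```text
time_s: 33.95
position: [0.3677, 0.1888, 0.1659]
tool_rot: [[-0.079, 0.997, -0.0], [0.997, 0.079, -0.0], [-0.0, -0.0, -1.0]]
ft_force: [-0.4, -0.1, -0.1]
grip_width: 0.0857
gripper_force: 0.0
```

Run:
```python
from h import *
im,d=optics.get_image("top"); cv2.imwrite("pics/top3.png",im); P=cloud("top",d)
hsv=cv2.cvtColor(im,cv2.COLOR_BGR2HSV)
m=((d>0)&(P[...,2]>.07)&(P[...,2]<.095)&(P[...,0]>.5)&(P[...,0]<.68)&(P[...,1]>-.33)&(P[...,1]<-.02)).astype(np.uint8)
n,L,S,C=cv2.connectedComponentsWithStats(m)
a=np.radians(5.85); X=np.array([np.cos(a),np.sin(a)]); Y=np.array([-X[1],X[0]]); o=np.array([.5894,-.1702])
for i in range(1,n):
    if S[i,4]<80: continue
    q=P[L==i]; q=q[q[:,2]>np.median(q[:,2])-.004]; (x,y),r=cv2.minEnclosingCircle(q[:,:2].astype(np.float32)); v=np.array([x,y])-o
    print(C[i].round(),"rack xy",(v@X).round(4),(v@Y).round(4),"z",q[:,2].mean().round(4),"r",round(r,4),"hue",np.median(hsv[L==i][:,0]))
im,d=optics.get_image("side"); cv2.imwrite("pics/side3.png",cv2.resize(im[120:300,170:410],None,fx=3.2,fy=3.2,interpolation=2))
```

```text
[455. 212.] rack xy 0.0008 -0.0964 z 0.082 r 0.0212 hue 25.0
[420. 216.] rack xy 0.001 -0.0324 z 0.082 r 0.0214 hue 133.0
[384. 218.] rack xy -0.0001 0.0321 z 0.0821 r 0.0212 hue 1.0
[348. 221.] rack xy -0.0001 0.0962 z 0.0822 r 0.0209 hue 58.0
```

View pics/top3.png

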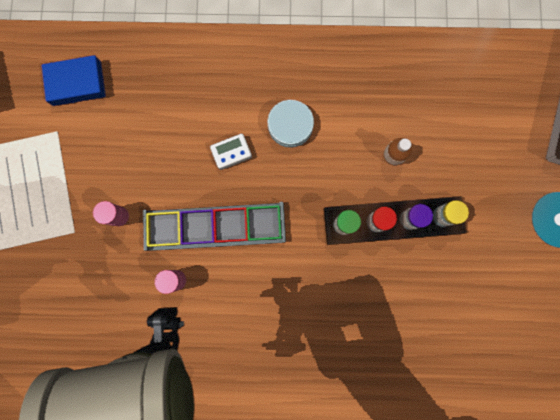

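View pics/side3.png

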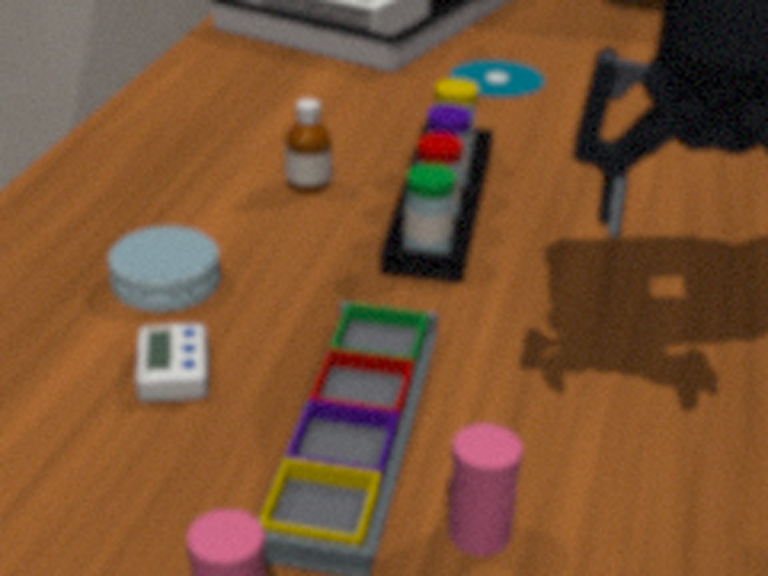

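The top view shows green (348,221), red (384,218), purple (420,216) and yellow (455,212), all upright and within 1 mm of their pocket centres. The bottle, dishes and timer are where they were, and the arm is clear.

```bash
python3 -c "
from rig import close_job
print(close_job())"
```

```text
the job is handed in; nothing more can be done
None
```

All four pots stand upright and released in the black rack in reverse order, each within about 1 mm of its pocket centre by the last camera check. The bottle, dishes, timer and pink look-alikes were left untouched. The job was handed in at about 34 s; the hand-in returned no verdict.

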